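# Close a canister snug in its bench holder

### The job

Stand the square canister in the square pocket of the bench holder so that it cannot turn, then screw its lid down clockwise until you feel it come snug on its seal, without overtightening it. Leave the canister standing in the holder, let go of it, and leave the other things on the desk where they are.

Things in the scene. Friction and masses are not known exactly. Their poses are not given: they have to be found in the camera images.
- canister_mid (a point): Loose square white plastic canister with a paper label: body 60 x 60 mm, 72 mm tall, 0.3 to 0.5 kg with lid, upright on the desk at the start, lid top 104 mm above its underside. Can be carried from above by the lid. This point is on its axis, 36 mm above its underside; x and y axes square to the sides.
- lid_mid (a point): Round grey screw lid with a ribbed rim: 56 mm across, 20 mm tall, may be gripped across at any angle. Point on the axis, 10 mm below the lid's top, 94 mm above the canister's underside; x, y turn with the lid. Gap from the lid's lower edge down to the canister's wider shoulder: 12 mm. A grip of 30 N or more does not slip while tightening to snug.
- lid_rim (a point): Inner rim of that lid, on the canister's axis, 85 mm above its underside. Right-hand thread, already started: clockwise from above tightens, sinking the rim only 0.2 mm per rad. Runs with a steady drag of 0.15 to 0.2 N m, stays where left but for 0.1 rad of spring, meets its rubber seal 1.1 to 2.5 rad from the start: different every time, not to be told from poses, only by torque. Turns only if the canister is kept from turning.
- seal_face (a point): Face of the black rubber seal (51 mm ring under the lid), on the canister's axis, 84 mm above its underside; yields 1 mm per N m of torque. Once the lid meets the seal, torque rises springily from the drag by 2 N m per rad of further turning. Snug is 0.4 to 1.0 N m; 1.1 N m is overtight. When let go the lid eases back by up to 0.5 rad as the seal relaxes; it is still home.
- pocket_floor (a point): Holder fixed to the desk: metal plate 112 x 112 x 8 mm with four walls round a square pocket 65 x 65 mm, its rims sloping outward to 77 mm over the top 6 mm. Point: centre of the pocket's floor, 8 mm above the desk; rim 22 mm above the floor. x and y axes square to the walls; any of the four ways round will do.
- tape_roll: Bystander: roll of tan tape lying flat, 104 mm across, 25 mm high; origin under its centre.
- eraser: Bystander: small blue-sleeved eraser, 20 x 53 x 11 mm; origin under its centre.
- glue_stick: Bystander: blue glue stick standing upright, 26 mm across, 85 mm tall; origin under its centre.
Mind the look-alikes: they are no part of the job. What is shaped like the part that bears canister_mid but brown is not meant.

How it is judged:
By the outcome, as a careful person would: the job done as asked, in the order asked, and still so for the second after the job is handed in, with the robot touching nothing.
It also fails if it takes over 67 s, if anything falls off the work surface, if the arm or the gripper's body presses on something with over 40 N, if the wrist force passes 120 N, or if a joint passes its speed limit or range.

### The arm

A 7-joint arm with a two-finger parallel gripper is mounted at the origin on a cart in front of the work surface, level with it; the furniture and walls round the work are solid. World frame = base frame: x ahead of the robot, y to its left, z up, the work surface at z = 0. Lengths are in m, angles in rad, forces in N, time in s.
With the tool pointing down it reaches from about 0.4 to 0.9 m from the base axis. Payload 5.5 kg.
Tool frame: the origin (TCP) lies midway between the tips of the shut fingers; the grasp point (between the pads) lies 19 mm behind it (manip.grip_depth is the distance from the TCP to the grasp point, in m); z points along the fingers, x is the direction in which the jaws open and shut, and the axes are right-handed (so a half turn about z gives the same grasp; the last joint's range is limited). The gripper opens to 92 mm and grips with 3 to 60 N. Pads are 19 mm wide; open, the fingers measure 130 mm over their backs; the gripper's body (75 mm by 190 mm) begins 47 mm behind the grasp point.
Start: joints at [-0.857, 0.501, -0.427, 1.55, 0.221, 1.138, -0.21], TCP at [0.283, 0.585, 0.227] pointing down, gripper open.
Joint ranges: [-2.88, 2.88], [-0.31, 2.03], [-1.54, 1.56], [0.2, 2.42], [-1.41, 4.55], [0.19, 2.02], [-2.57, 2.57]. Speed limits (rad/s): [2.57, 2.57, 3.14, 3.14, 3.14, 3.14, 3.14].

### API

Orientations are given as a unit quaternion [x, y, z, w].
In Python, from bench import manip, effector, viewer gives the robot as it stands. Calls block until the motion is done:
- manip.move_pose(position, orientation): joint-space move of the TCP to a pose.
- manip.servo_line(position, ori=None, vel=0.15): straight line of the TCP; ori=None keeps the orientation; vel is the mean speed in m/s.
- manip.movej(angles): joint-space move.
- effector.open_jaws() and effector.close(f_grip=None): open the fingers fully, or close them until they stop; f_grip is the grip in N (None keeps the last).
- manip.sleep(seconds).
- manip.solve_ik(position, orientation): joint angles nearest the present ones, or None.
- viewer.get_image(name): name is "scene" or "top" or "wrist"; returns the picture (420x560x3 uint8, red, green, blue); there is no depth.
- viewer.get_calibration(name): a dict with "vfov" (degrees; the focal length in pixels is half the picture's height over the tangent of half this angle, whatever the lens; pixels are square), "cx", "cy" (the principal point, pixels), "dist_coeffs" ([k1, k2, p1, p2, k3] as OpenCV has them; the pictures are not rectified), "eye" and "attitude" of the camera in the world. Camera axes: x right, y down, z forward; pixel columns grow to the right and rows downward; lengths in m; the calibration is good to about 2 mm. A picture is of the moment at which its call begins: read the wrist's pose just before it. get_calibration takes no time and is no camera call; for the wrist camera it gives the pose at the moment of the call.
A pose or a line that the arm cannot do raises manip.PlanningError and nothing moves.
- manip.hand_in(): hands the job in, once; it reports no verdict.
Readings, each from a call of its own:
- manip.current_clock(): time.
- manip.current_q(): joint angles.
- manip.current_joint_velocities(): joint speeds.
- manip.current_tau(): joint torques, N m.
- manip.current_tool_pos(): TCP position.
- manip.current_tcp_rot(): TCP orientation.
- manip.current_force(): force on the tool from outside, world axes, zero at the start.
- manip.current_wrist_torque(): the same for the moment, N m.
- manip.current_finger_gap(): finger opening in m.
Only numpy, scipy, OpenCV 4.12 (cv2) and the standard library are available. Lean on these libraries where they do the work, as an engineer would, in place of code of your own. Each camera call takes 0.05 s, during which the arm holds its last target.

## Working session

There is one attempt and no reset: what is moved stays moved. The work goes in short steps, each a Python script; the robot and the scene stay as the last script left them, time stands still between calls to the robot, and variables do not carry over. Pictures are saved under pics/ and viewed, and the job is handed in when it is done.

```bash
ls; mkdir -p pics
python3 - <<'E'
from bench import manip, effector, viewer
import cv2
print(manip.current_clock())
for n in("scene","top","wrist"):
    im=viewer.get_image(n); cv2.imwrite(f"pics/{n}0.png",im[:,:,::-1]); print(n,viewer.get_calibration(n))
print(manip.current_clock(), manip.current_q(), manip.current_tool_pos(), manip.current_tcp_rot(), manip.current_force(), manip.current_wrist_torque(), manip.current_finger_gap(), manip.grip_depth)
E
```

```text
pics
0.0
scene {'vfov': 42.51539606824989, 'cx': 280.39471856198764, 'cy': 212.36672002981643, 'dist_coeffs': array([-0.15228597,  0.        ,  0.        ,  0.        ,  0.        ]), 'eye': array([-0.00457316, -0.39815818,  0.55540875]), 'attitude': array([ 0.81509368, -0.3012135 ,  0.17083103, -0.46444535])}
top {'vfov': 51.635331946430945, 'cx': 285.81003170108323, 'cy': 206.12452233630992, 'dist_coeffs': array([0.02888098, 0.        , 0.        , 0.        , 0.        ]), 'eye': array([0.34969235, 0.17626128, 0.90637212]), 'attitude': array([-0.69765944,  0.71124223, -0.06541927,  0.05591167])}
wrist {'vfov': 58.53274535898441, 'cx': 279.8805756012997, 'cy': 204.82895833202264, 'dist_coeffs': array([-0.08897649,  0.        ,  0.        ,  0.        ,  0.        ]), 'eye': array([0.21517572, 0.61760245, 0.38502991]), 'attitude': array([0.83849654, 0.52585623, 0.07581411, 0.12104131])}
0.15 [-0.85679526  0.50169458 -0.4268586   1.55119751  0.22080361  1.13832091
 -0.21028609] [0.28296955 0.5845631  0.22588547] [ 8.47235092e-01  5.31217550e-01 -6.83737419e-04  3.82283082e-04] [-0.17993779 -0.36978     0.19831228] [ 0.00505802  0.00406794 -0.00702576] 0.09188248901210407 0.0188
```

View pics/scene0.png

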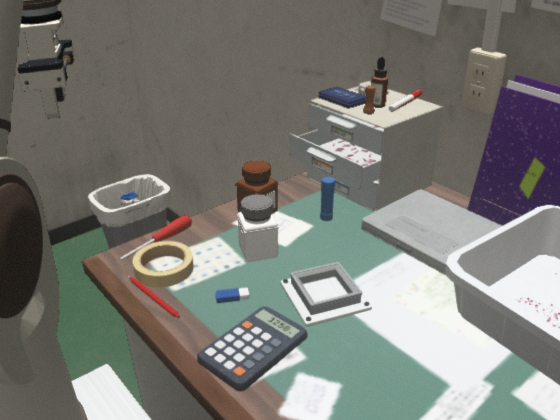

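View pics/top0.png

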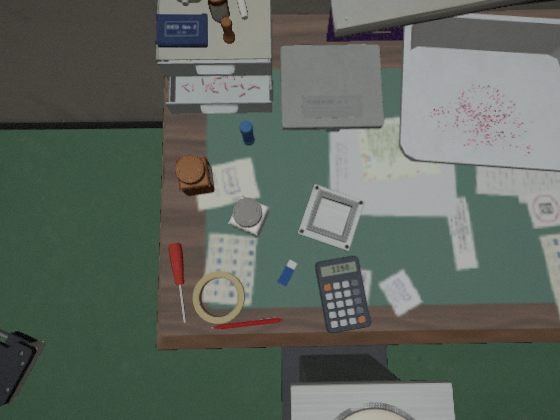

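View pics/wrist0.png

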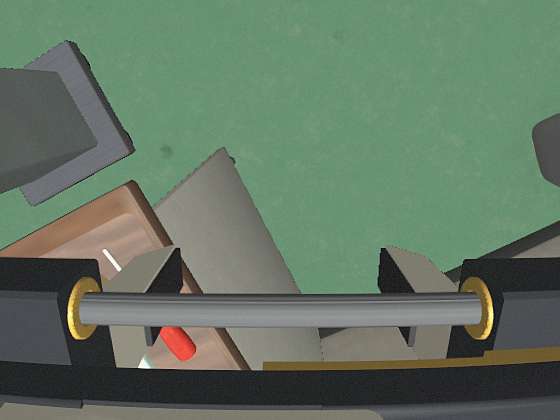

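Scene picture: the white canister with a grey lid is at about (258,230), the brown look-alike at (257,185) and the holder at (325,290). Top picture: the white canister is at (248,214), the brown one at (194,173) and the holder at (332,217). The white one fits the description (white body, grey ribbed lid). I'll confirm that in an enlarged crop.

```bash
cat > h.py <<'E'
import numpy as np, cv2
from scipy.spatial.transform import Rotation as R
def K(c,H=420):
    f=H/2/np.tan(np.radians(c['vfov'])/2); return np.array([[f,0,c['cx']],[0,f,c['cy']],[0,0,1.]])
def unproj(c,px,z):
    p=cv2.undistortPointsIter(np.array(px,float).reshape(-1,1,2),K(c),np.array(c['dist_coeffs']),None,None,(3,100,1e-10)).reshape(-1,2)
    d=R.from_quat(c['attitude']).apply(np.c_[p,np.ones(len(p))]); e=np.array(c['eye'])
    return e+d*((z-e[2])/d[:,2])[:,None]
def proj(c,P):
    r=R.from_quat(c['attitude']).inv(); X=r.apply(np.atleast_2d(P)-np.array(c['eye']))
    return cv2.projectPoints(X,np.zeros(3),np.zeros(3),K(c),np.array(c['dist_coeffs']))[0].reshape(-1,2)
E
python3 - <<'E'
import cv2
t=cv2.imread('pics/top0.png'); s=cv2.imread('pics/scene0.png')
cv2.imwrite('pics/c1.png',cv2.resize(t[150:260,165:375],None,fx=3.8,fy=3.8,interpolation=cv2.INTER_CUBIC))
cv2.imwrite('pics/c2.png',cv2.resize(s[155:325,220:380],None,fx=3.5,fy=3.5,interpolation=cv2.INTER_CUBIC))
E
```

```text
(no output)
```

View pics/c1.png

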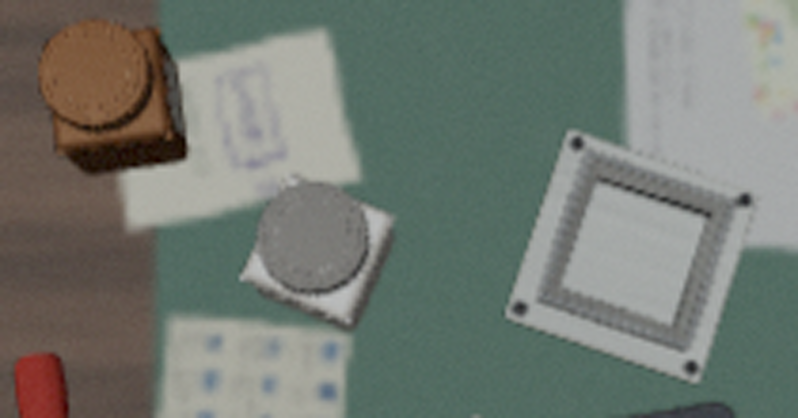

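View pics/c2.png

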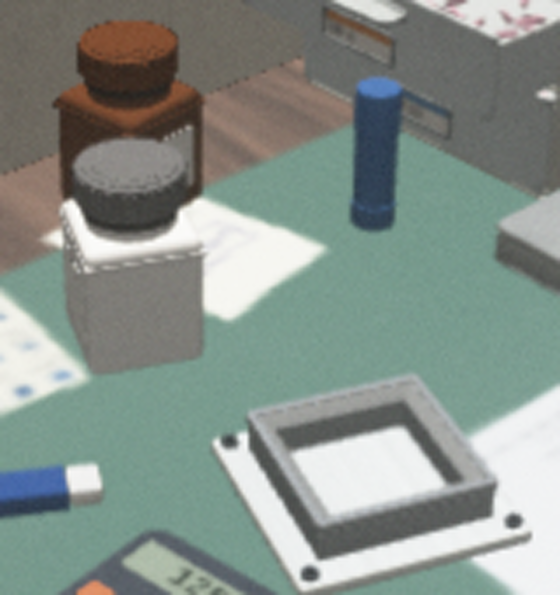

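```bash
cat > m.py <<'E'
from bench import viewer
from h import *
from scipy.optimize import least_squares
c=viewer.get_calibration("top")
f=lambda a:(np.array(a,float)+.5)/3.8-.5+np.array([165,150])
pl=unproj(c,f([(568,130),(755,200),(700,382),(506,315)]),.008)[:,:2]
ca=unproj(c,f([(293,178),(394,216),(352,327),(243,277)]),.072)[:,:2]
def fit(p,name):
    m=p.mean(0); e=np.linalg.norm(np.roll(p,-1,0)-p,axis=1); d=np.roll(p,-1,0)-p
    a=np.degrees(np.arctan2(d[:,1],d[:,0]))%90
    print(name,m,'edges',e,'ang mod90',a)
fit(pl,'plate');fit(ca,'shoulder')
l=unproj(c,f([(313,237),(257,237),(369,237)]),.104); print('lid',l, np.linalg.norm(l[1]-l[2]))
print('scale-check glue etc', unproj(c,[(219,297)],.025),unproj(c,[(288,273)],.01),unproj(c,[(247,126)],.085))
s=viewer.get_calibration("scene")
g=lambda a:(np.array(a,float)+.5)/3.5-.5+np.array([220,155])
print('scene plate corners(l,b,r)',unproj(s,g([(213,442),(308,593),(530,535)]),.008)[:,:2]); print(pl)
print('scene lid centre',unproj(s,g([(131,170)]),.104), 'shoulder corners', unproj(s,g([(83,262),(202,246)]),.072), ca)
E
python3 m.py
```

```text
plate [0.48077355 0.06841254] edges [0.11056445 0.10594736 0.11144438 0.10953375] ang mod90 [67.90550411 70.66394688 69.76981882 70.14374854]
shoulder [0.47778399 0.23537712] edges [0.05570249 0.06084149 0.06126689 0.05695312] ang mod90 [68.08016689 68.76442424 64.26324798 63.34456733]
lid [[0.47898773 0.23678307 0.104     ]
 [0.47949631 0.26426931 0.104     ]
 [0.47847921 0.20926024 0.104     ]] 0.05501847575659195
scale-check glue etc [[0.32219498 0.29888434 0.025     ]] [[0.3665695 0.1609166 0.01     ]] [[0.6544673  0.23727649 0.085     ]]
scene plate corners(l,b,r) [[ 0.451315    0.13607024]
 [ 0.4143419   0.03096133]
 [ 0.51364996 -0.00604767]]
[[ 0.55231537  0.10156399]
 [ 0.51072818 -0.00088113]
 [ 0.41075701  0.03419891]
 [ 0.44929364  0.13876839]]
scene lid centre [[0.47916395 0.22932165 0.104     ]] shoulder corners [[0.44112382 0.21935347 0.072     ]
 [0.49346362 0.19341844 0.072     ]] [[0.51508373 0.24931803]
 [0.49428949 0.19764244]
 [0.4375792  0.21967943]
 [0.46418355 0.27486857]]
```

The crop confirms the target. The white body with the grey ribbed lid at top (248,214) matches; the brown one at (194,173) is the excluded look-alike. Next, a wrist close-up of the canister and the holder. I'll choose the hand angle from IK, since tightening turns joint 7.

Run:
```python
from bench import manip, viewer
from h import *
c=viewer.get_calibration("wrist")
rt=R.from_quat(manip.current_tcp_rot()); rc=R.from_quat(c['attitude'])
print('cam in tool',rt.inv().apply(np.array(c['eye'])-manip.current_tool_pos()), 'axes', (rt.inv()*rc).as_matrix().round(3))
print('tool x',rt.apply([1,0,0]))
for yaw in range(-180,180,30):
    q=R.from_euler('z',yaw,degrees=True)*R.from_quat([1,0,0,0])
    a=manip.solve_ik([.479,.235,.08],q.as_quat()); b=manip.solve_ik([.481,.068,.11],q.as_quat())
    print(yaw, None if a is None else np.round(a,2), None if b is None else np.round(b,2))
```

```text
cam in tool [-4.12582248e-05 -7.54284213e-02 -1.59138633e-01] axes [[ 1.    -0.     0.001]
 [-0.     0.959  0.283]
 [-0.001 -0.283  0.959]]
tool x [ 0.43561489  0.90013178 -0.00156472]
-180 [ 0.06  0.57 -0.71  1.95  0.51  0.81  2.21] [-1.17  0.83  1.36  2.09 -0.96  1.08 -2.46]
-150 [-1.41  1.01  1.35  1.99 -1.11  1.17 -2.19] [-1.17  0.83  1.36  2.09 -0.96  1.08 -1.94]
-120 [-1.33  0.79  1.13  1.99 -0.89  0.97 -1.83] [-1.07  0.62  1.13  2.09 -0.73  0.91 -1.61]
-90 [-0.66  0.47  0.19  1.97 -0.13  0.71 -1.97] [-0.39  0.35  0.23  2.07 -0.11  0.73 -1.66]
-60 [-0.57  0.46  0.08  1.97 -0.05  0.71 -1.51] [-0.3   0.34  0.13  2.07 -0.06  0.73 -1.18]
-30 [-0.49  0.46 -0.02  1.97  0.01  0.71 -1.04] [-0.24  0.34  0.06  2.07 -0.03  0.73 -0.69]
0 [-0.4   0.46 -0.13  1.96  0.09  0.72 -0.58] [-0.18  0.34 -0.02  2.06  0.01  0.74 -0.21]
30 [-0.32  0.47 -0.23  1.96  0.16  0.73 -0.12] [-0.11  0.34 -0.1   2.06  0.05  0.74  0.28]
60 [-0.24  0.48 -0.33  1.96  0.22  0.74  0.35] [-0.04  0.35 -0.19  2.06  0.09  0.74  0.77]
90 [-0.18  0.49 -0.4   1.96  0.28  0.75  0.82] [ 0.04  0.36 -0.28  2.06  0.14  0.75  1.24]
120 [-0.11  0.51 -0.49  1.95  0.34  0.76  1.3 ] [ 0.14  0.37 -0.39  2.05  0.2   0.75  1.72]
150 [-0.03  0.54 -0.6   1.95  0.42  0.78  1.75] [ 0.22  0.38 -0.49  2.05  0.26  0.77  2.19]
```

Run:
```python
from bench import manip, viewer
from h import *
c=dict(viewer.get_calibration("wrist"))
rt0=R.from_quat(manip.current_tcp_rot()); rel=rt0.inv()*R.from_quat(c['attitude']); off=rt0.inv().apply(np.array(c['eye'])-manip.current_tool_pos())
rt=R.from_euler('z',90,degrees=True)*R.from_quat([1,0,0,0])
for x in np.arange(.36,.52,.02):
    p=np.array([x,.15,.24]); c['eye']=p+rt.apply(off); c['attitude']=(rt*rel).as_quat()
    px=proj(c,[[.479,.235,.072],[.479,.235,.104],[.481,.068,.03],[.411,.034,0],[.552,.1,0]])
    print(round(x,2),px.round().tolist(), manip.solve_ik(p,rt.as_quat()) is not None)
```

```text
0.36 [[365.0, 299.0], [372.0, 317.0], [205.0, 281.0], [176.0, 212.0], [239.0, 321.0]] True
0.38 [[366.0, 281.0], [374.0, 298.0], [204.0, 265.0], [175.0, 195.0], [238.0, 307.0]] True
0.4 [[368.0, 263.0], [376.0, 278.0], [203.0, 248.0], [173.0, 177.0], [238.0, 293.0]] True
0.42 [[369.0, 243.0], [378.0, 257.0], [201.0, 230.0], [172.0, 159.0], [237.0, 278.0]] True
0.44 [[371.0, 223.0], [380.0, 236.0], [200.0, 212.0], [171.0, 141.0], [237.0, 262.0]] True
0.46 [[372.0, 203.0], [382.0, 213.0], [199.0, 193.0], [169.0, 122.0], [236.0, 246.0]] True
0.48 [[374.0, 181.0], [383.0, 190.0], [198.0, 174.0], [168.0, 102.0], [235.0, 230.0]] True
0.5 [[375.0, 159.0], [385.0, 166.0], [197.0, 154.0], [167.0, 83.0], [235.0, 213.0]] True
0.52 [[377.0, 137.0], [387.0, 141.0], [196.0, 134.0], [165.0, 62.0], [234.0, 196.0]] True
```

Run:
```python
from bench import manip, viewer
from h import *
rt=R.from_euler('z',90,degrees=True)*R.from_quat([1,0,0,0])
manip.move_pose([.5,.15,.24],rt.as_quat())
c=viewer.get_calibration("wrist"); im=viewer.get_image("wrist")
np.save('cw1.npy',c,allow_pickle=True)
cv2.imwrite('pics/w1.png',im[:,:,::-1])
cv2.imwrite('pics/w1c.png',cv2.resize(im[60:260,130:430,::-1],None,fx=2.66,fy=2.66,interpolation=cv2.INTER_CUBIC))
print(manip.current_clock(),manip.current_tool_pos(),manip.current_q().round(3),manip.current_force(),manip.current_wrist_torque())
```

```text
1.975 [0.49978518 0.15135446 0.24001746] [-0.047  0.245 -0.347  1.858  0.095  1.054  1.141] [ 0.69007123 -0.30834484  0.37465172] [ 0.06270162 -0.04517319 -0.02826996]
```

View pics/w1c.png

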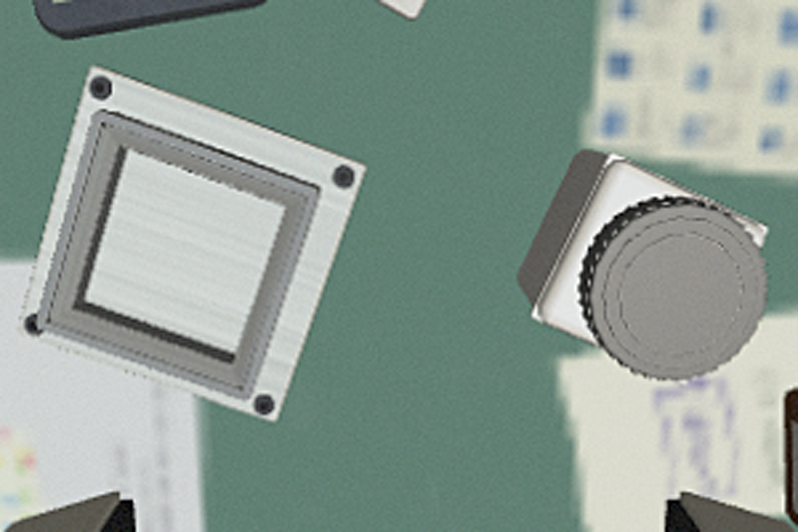

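The wrist crop shows the holder plate corners at crop (92,66), (367,164), (277,421) and (22,325). The white canister's shoulder corners are at about (615,155), (768,228) and (535,318), and the lid top is centred at (679,291). Now to fit squares of known size to these.

```bash
cat > fit.py <<'E'
from h import *
from scipy.optimize import least_squares
c=np.load('cw1.npy',allow_pickle=True).item()
f=lambda a:(np.array(a,float)+.5)/2.66-.5+np.array([130,60])
def sq(p,side,z,idx,g):
    P=unproj(c,f(p),z)[:,:2]; b=side/2*np.array([[1,1],[1,-1],[-1,-1],[-1,1]])[idx]
    def r(v): 
        C,S=np.cos(v[2]),np.sin(v[2]); return (b@np.array([[C,S],[-S,C]])+v[:2]-P).ravel()
    best=min((least_squares(r,[*P.mean(0),t]) for t in np.radians(np.arange(0,360,45))),key=lambda s:s.cost)
    print(g,best.x[:2].round(4),'ang',(np.degrees(best.x[2])%90).round(2),'resid mm',(best.fun*1e3).round(1)); print(' edges',np.linalg.norm(np.diff(P,axis=0),axis=1).round(4))
    return best.x
sq([(92,66),(367,164),(277,421),(22,325)],.112,.008,[0,1,2,3],'plate')
sq([(100,88),(343,176),(263,404),(33,323)],.098,.008,[0,1,2,3],'screws')
sq([(126,147),(286,206),(234,362),(76,300)],.065,.008,[0,1,2,3],'floor?')
sq([(98,110),(322,185),(247,400),(44,325)],.081,.030,[0,1,2,3],'rim?')
sq([(535,318),(615,155),(768,228)],.060,.072,[0,1,2],'shoulder')
L=unproj(c,f([(679,291),(591,291),(767,291),(679,203),(679,379)]),.104)
print('lid',L[0],np.linalg.norm(L[1]-L[2]),np.linalg.norm(L[3]-L[4]))
E
python3 fit.py
```

```text
plate [0.4833 0.0679] ang 69.66 resid mm [-1.9  0.5 -0.4  1.1  0.2  0.2  2.2 -1.8]
 edges [0.1108 0.1111 0.1108]
screws [0.4844 0.066 ] ang 69.68 resid mm [ 0.   0.1  0.3 -0.5 -0.3 -0.3  0.   0.6]
 edges [0.0985 0.0986 0.0989]
floor? [0.486  0.0645] ang 68.71 resid mm [ 0.2  0.3  0.8 -0.5 -1.7 -1.1  0.6  1.3]
 edges [0.0656 0.0671 0.0681]
rim? [0.4836 0.0681] ang 70.2 resid mm [ 2.4  1.6  2.5 -3.1 -3.7  0.3 -1.2  1.2]
 edges [0.0853 0.0879 0.0828]
shoulder [0.4819 0.2356] ang 66.57 resid mm [ 0.4 -0.7 -0.6 -0.8  0.2  1.5]
 edges [0.0591 0.0575]
lid [0.48142291 0.23583518 0.104     ] 0.05413509773873419 0.0543638136429546
```

```bash
cat >> h.py <<'E'
def yaw(d): return (R.from_euler('z',d,degrees=True)*R.from_quat([1,0,0,0])).as_quat()
E
python3 - <<'E'
from bench import manip, viewer, effector
from h import *
P=lambda *a:print(*a, round(manip.current_clock(),2),manip.current_tool_pos().round(4),manip.current_force().round(2),manip.current_wrist_torque().round(3))
x,y=.481,.236
manip.move_pose([x,y,.18],yaw(120)); P('above')
manip.servo_line([x,y,.077],vel=.1); P('down')
effector.close(f_grip=45); P('grip'); print(manip.current_finger_gap(), manip.current_q().round(3))
im=viewer.get_image("wrist"); cv2.imwrite('pics/w2.png',im[:,:,::-1])
im=viewer.get_image("scene"); cv2.imwrite('pics/s2.png',cv2.resize(im[155:325,180:400,::-1],None,fx=3.4,fy=3.4,interpolation=cv2.INTER_CUBIC))
E
```

```text
above 2.48 [0.4801 0.2373 0.1793] [ 0.31 -0.35  0.75] [0.1   0.031 0.016]
down 3.67 [0.4815 0.2363 0.0776] [ 0.62  0.41 -0.21] [ 0.047  0.04  -0.012]
grip 4.34 [0.4811 0.236  0.0771] [ 0.72 -0.04  1.05] [-0.039  0.027 -0.045]
0.054920777342031 [-0.181  0.502 -0.403  1.952  0.283  0.742  1.345]
```

View pics/s2.png

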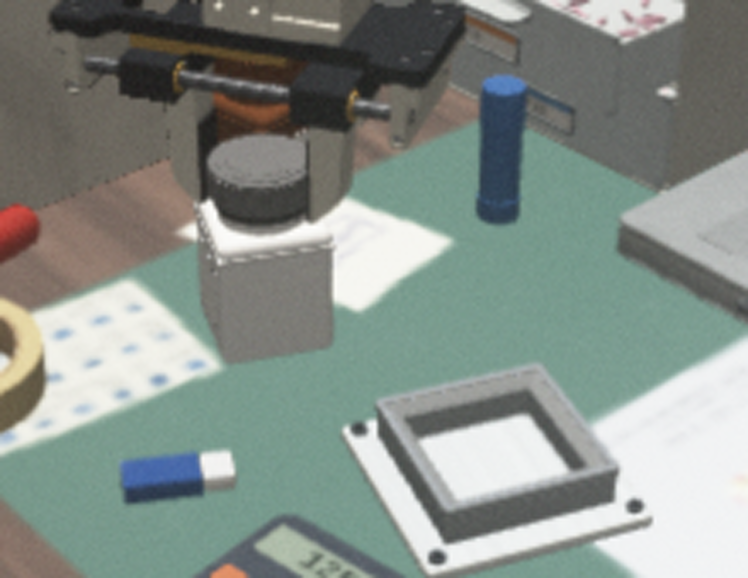

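View pics/w2.png

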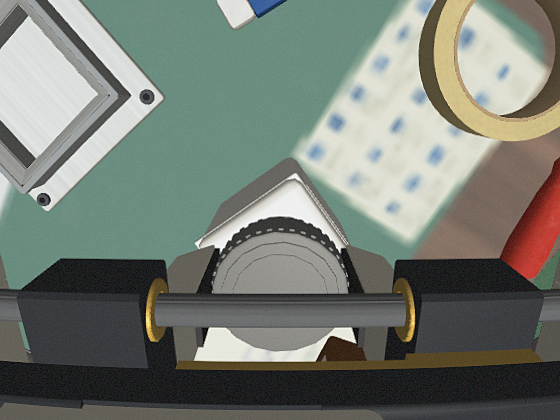

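The wrist and scene views both show the jaws across the lid, gap 55 mm, lid centred at (280,285). Next I lift, carry it over the holder and look.

Run:
```python
from bench import manip, viewer, effector
from h import *
P=lambda *a:print(*a, round(manip.current_clock(),2),manip.current_tool_pos().round(4),manip.current_force().round(2),manip.current_wrist_torque().round(3))
manip.servo_line([.481,.236,.15],vel=.1); P('lift'); print(manip.current_finger_gap())
manip.servo_line([.4837,.0667,.15],ori=yaw(123.3),vel=.12); P('over'); print(manip.current_q().round(3))
np.save('cw3.npy',viewer.get_calibration("wrist"),allow_pickle=True)
im=viewer.get_image("wrist"); cv2.imwrite('pics/w3.png',im[:,:,::-1])
im=viewer.get_image("scene"); cv2.imwrite('pics/s3.png',cv2.resize(im[155:345,200:420,::-1],None,fx=3.1,fy=3.1,interpolation=cv2.INTER_CUBIC))
```

```text
lift 5.33 [0.4805 0.2356 0.1494] [-0.78  0.26 -4.72] [ 0.06   0.057 -0.056]
0.05515128323640215
over 6.88 [0.4837 0.0676 0.15  ] [-0.62 -0.01 -4.25] [0.048 0.095 0.022]
[ 0.159  0.309 -0.41   2.02   0.163  0.843  1.811]
```

View pics/s3.png

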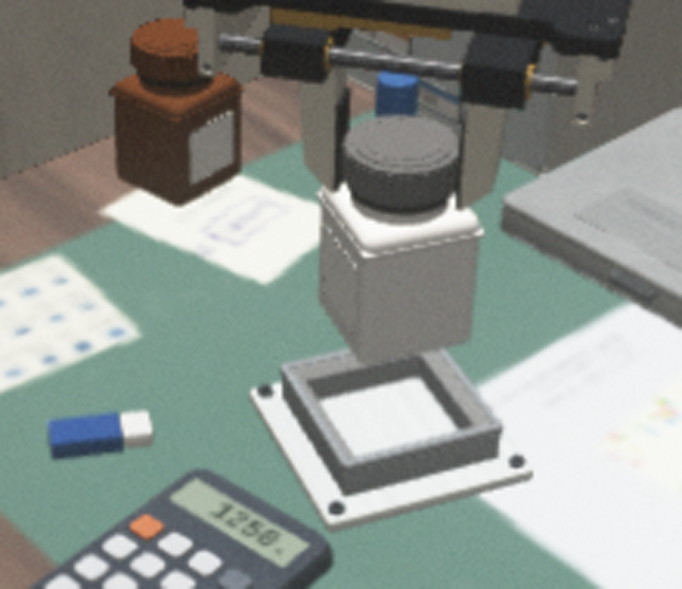

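View pics/w3.png

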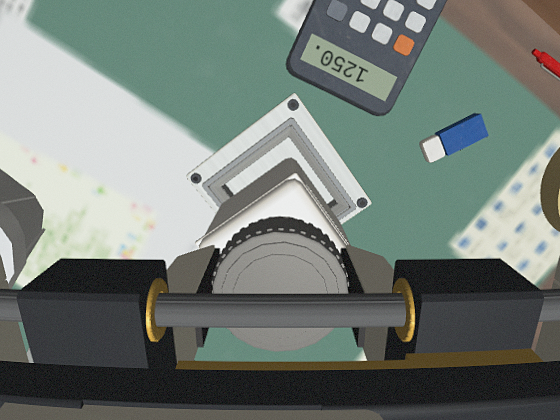

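Run:
```python
from h import *
c=np.load('cw3.npy',allow_pickle=True).item()
s=unproj(c,[(195,178),(293,104),(362,203)],.008)[:,:2]
print(s, np.linalg.norm(np.diff(s,axis=0),axis=1)); ctr=(s[0]+s[2])/2; d=s[1]-s[0]
print('centre',ctr,'ang',np.degrees(np.arctan2(d[1],d[0]))%90, np.degrees(np.arctan2(*(s[2]-s[1])[::-1]))%90)
# canister predicted outline
for a in (66.6,69.7,72):
  b=.03*np.array([[1,1],[1,-1],[-1,-1],[-1,1]]); C,S=np.cos(np.radians(a)),np.sin(np.radians(a))
  q=b@np.array([[C,S],[-S,C]])+[.4837,.0676]
  for z in (.073,.145): print(a,z,proj(c,np.c_[q,np.full(4,z)]).round().tolist())
print(proj(c,[[.4837,.0676,.177]]))
im=cv2.imread('pics/w3.png'); cv2.imwrite('pics/w3c.png',cv2.resize(im[85:285,170:390],None,fx=3,fy=3,interpolation=cv2.INTER_CUBIC))
```

```text
[[0.51430577 0.00325286]
 [0.42085784 0.03777289]
 [0.45578055 0.13120705]] [0.09962003 0.09974738]
centre [0.48504316 0.06722996] ang 69.72557491625506 69.50585829668036
66.6 0.073 [[343.0, 226.0], [268.0, 270.0], [218.0, 201.0], [295.0, 151.0]]
66.6 0.145 [[367.0, 276.0], [265.0, 333.0], [194.0, 243.0], [301.0, 174.0]]
69.7 0.073 [[344.0, 223.0], [272.0, 271.0], [217.0, 204.0], [291.0, 150.0]]
69.7 0.145 [[368.0, 271.0], [269.0, 334.0], [193.0, 247.0], [296.0, 174.0]]
72 0.073 [[344.0, 220.0], [274.0, 271.0], [217.0, 207.0], [288.0, 150.0]]
72 0.145 [[368.0, 268.0], [272.0, 334.0], [193.0, 250.0], [292.0, 173.0]]
[[281.92822853 293.71571606]]
```

View pics/w3c.png

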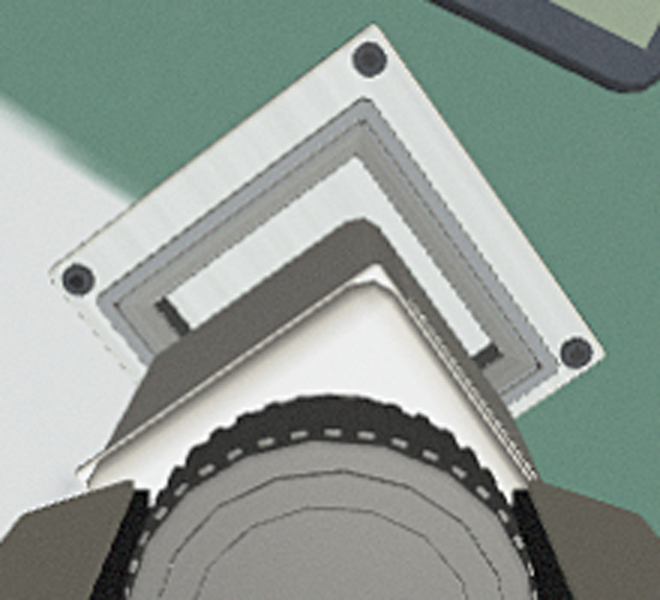

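The screws in this view refit to a holder centre of (0.485,0.067) at 69.6°. The canister looks about 1.5° short of that, so I'll trim the yaw and lower slowly with force checks.

Run:
```python
from bench import manip, viewer, effector
from h import *
P=lambda *a:print(*a, round(manip.current_clock(),2),manip.current_tool_pos().round(4),manip.current_force().round(2),manip.current_wrist_torque().round(3))
x,y=.4843,.0668
manip.servo_line([x,y,.112],ori=yaw(124.5),vel=.08); P()
for z in (.106,.102,.098,.094,.091,.088,.0865,.0855,.0845):
    manip.servo_line([x,y,z],vel=.03); P(z)
    if manip.current_force()[2]>4: print('contact'); break
```

```text
7.61 [0.4843 0.067  0.1118] [ 0.35 -0.47 -3.68] [0.079 0.027 0.003]
0.106 7.96 [0.4842 0.0667 0.106 ] [-0.12  0.39 -4.1 ] [ 0.103  0.019 -0.034]
0.102 8.24 [0.4841 0.0668 0.1018] [-0.18 -0.06 -4.19] [0.068 0.032 0.014]
0.098 8.53 [0.484  0.0668 0.0977] [ 0.31 -0.48 -3.88] [0.056 0.067 0.052]
0.094 8.81 [0.484  0.0668 0.0937] [-0.39  0.01 -3.07] [0.112 0.012 0.014]
0.091 9.06 [0.4841 0.0668 0.0908] [-0.09 -0.62 -4.83] [ 0.054 -0.005  0.014]
0.088 9.31 [0.4841 0.0668 0.0878] [ 0.68 -0.35 -4.38] [ 0.075  0.066 -0.003]
0.0865 9.56 [0.4842 0.0668 0.0864] [-0.45  0.36 -4.53] [0.058 0.077 0.007]
0.0855 9.81 [0.4843 0.0668 0.0855] [ 0.34  0.78 -5.45] [0.1   0.068 0.004]
0.0845 10.06 [0.4845 0.067  0.085 ] [-1.67  0.51  2.6 ] [ 0.064  0.469 -0.057]
```

It went in without contact until the floor, at TCP z 0.085 as expected. I'll release so it settles and look.

Run:
```python
from bench import manip, viewer, effector
from h import *
P=lambda *a:print(*a, round(manip.current_clock(),2),manip.current_tool_pos().round(4),manip.current_force().round(2),manip.current_wrist_torque().round(3))
effector.open_jaws(); P('open')
im=viewer.get_image("wrist"); cv2.imwrite('pics/w4.png',im[:,:,::-1])
im=viewer.get_image("scene"); cv2.imwrite('pics/s4.png',cv2.resize(im[155:345,200:420,::-1],None,fx=3.1,fy=3.1,interpolation=cv2.INTER_CUBIC))
```

```text
open 10.83 [0.4843 0.0668 0.0845] [ 0.29  0.53 -0.87] [0.035 0.08  0.016]
```

View pics/s4.png

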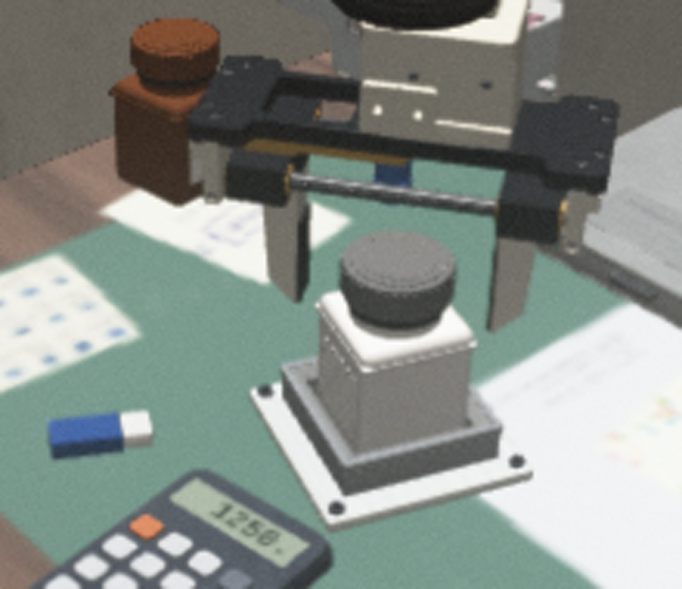

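View pics/w4.png

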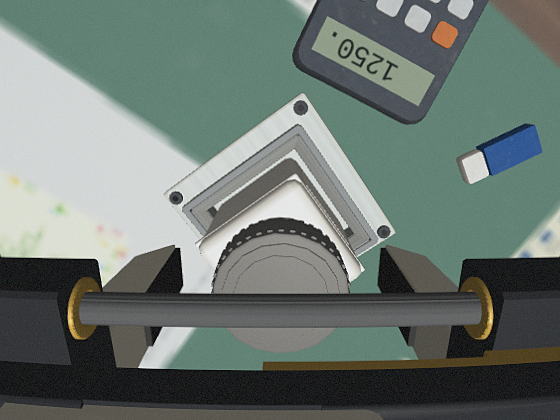

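The canister stands centred and square in the pocket; the wrist view shows its sides parallel to the rim with an even gap. Now I regrip the lid at 45 N and turn clockwise, which is q7 decreasing, in small steps while watching torque.

```bash
cat > turn.py <<'E'
from bench import manip, viewer, effector
from h import *
def tz(n=6):
    v=[]
    for _ in range(n): v.append(manip.current_wrist_torque()[2]); manip.sleep(.01)
    return np.mean(v)
E
python3 - <<'E'
from turn import *
P=lambda *a:print(*a, round(manip.current_clock(),2),manip.current_tool_pos().round(4),manip.current_force().round(2),manip.current_wrist_torque().round(3))
effector.close(f_grip=45); P('grip'); b=tz(10); print('base',b)
q=np.array(manip.current_q()); q0=q[6]; np.save('q0.npy',[q0,b])
log=[]
while True:
    q[6]-=.06; manip.movej(q); t=tz()-b; F=manip.current_force()
    log.append((round(q0-q[6],2),round(t,3))); print(log[-1],round(manip.current_clock(),2),F.round(1),round(manip.current_q()[6]-q[6],3))
    if abs(t)>.3 or q0-q[6]>.75 or np.abs(F).max()>25: break
P()
E
```

```text
grip 11.61 [0.4842 0.0668 0.0845] [-0.43  0.48 -0.36] [0.141 0.09  0.002]
base 0.016552608338519303
(np.float64(0.06), np.float64(-0.002)) 11.99 [-0.1 -0.4  0.3] 0.002
(np.float64(0.12), np.float64(0.067)) 12.29 [-1.7  0.7  1.8] 0.002
(np.float64(0.18), np.float64(0.155)) 12.59 [-1.6  2.6  1.1] 0.003
(np.float64(0.24), np.float64(0.147)) 12.89 [-2.5  2.   0.8] 0.002
(np.float64(0.3), np.float64(0.14)) 13.19 [-2.6  3.7  2.6] 0.002
(np.float64(0.36), np.float64(0.147)) 13.49 [-1.8  3.5  2.4] 0.002
(np.float64(0.42), np.float64(0.152)) 13.79 [-2.7  4.   2.3] 0.002
(np.float64(0.48), np.float64(0.143)) 14.09 [-3.   4.6  2.4] 0.002
(np.float64(0.54), np.float64(0.15)) 14.39 [-3.7  4.1  3.1] 0.002
(np.float64(0.6), np.float64(0.157)) 14.69 [-2.6  4.3  3.7] 0.002
(np.float64(0.66), np.float64(0.131)) 14.99 [-3.3  3.4  2.5] 0.002
(np.float64(0.72), np.float64(0.165)) 15.29 [-2.2  4.5  3.3] 0.002
(np.float64(0.78), np.float64(0.14)) 15.59 [-2.4  4.6  2.5] 0.002
15.59 [0.4846 0.067  0.0846] [-2.36  4.63  2.47] [1.248 0.507 0.174]
```

Drag is a steady 0.15 N m, as specified. I'll continue to the seal.

Run:
```python
from turn import *
q0,b=np.load('q0.npy'); q=np.array(manip.current_q()); q[6]=q0-.78
st=.06; hi=0
while True:
    q[6]-=st; manip.movej(q); t=tz()-b; F=manip.current_force()
    print(round(q0-q[6],3),round(t,3),round(manip.current_clock(),2),F.round(1),round(manip.current_finger_gap(),4))
    if t>.22: st=.03
    if t>=.62 or q0-q[6]>3.3 or np.abs(F).max()>25 or manip.current_clock()>45: break
manip.sleep(.3); print('hold',tz(15)-b,manip.current_tool_pos(),manip.current_wrist_torque())
```

```text
0.84 0.171 15.89 [-2.2  4.5  3.2] 0.0549
0.9 0.15 16.19 [-2.1  3.3  2.4] 0.0551
0.96 0.166 16.49 [-2.   4.7  1.5] 0.0551
1.02 0.155 16.79 [-1.5  3.7  1.9] 0.0553
1.08 0.16 17.09 [-1.7  4.5  2.6] 0.0553
1.14 0.165 17.39 [-1.1  3.9  2.6] 0.0554
1.2 0.153 17.69 [-1.   5.3  2.2] 0.0553
1.26 0.14 17.99 [-1.2  4.6  1.9] 0.0553
1.32 0.155 18.29 [-0.1  4.4  2.1] 0.0549
1.38 0.162 18.59 [-1.   4.2  1.4] 0.0551
1.44 0.156 18.89 [-1.3  4.7  2.1] 0.0554
1.5 0.157 19.19 [-0.7  4.9  2.3] 0.0549
1.56 0.158 19.49 [-0.8  5.3  2.3] 0.0553
1.62 0.206 19.79 [-0.9  4.8  2.8] 0.0552
1.68 0.305 20.09 [-1.6  4.6  4. ] 0.0552
1.71 0.323 20.39 [-3.2  4.1  5.6] 0.0549
1.74 0.354 20.69 [-2.6  4.4  6.3] 0.0546
1.77 0.415 20.99 [-3.1  3.9  7. ] 0.0552
1.8 0.478 21.29 [-3.7  4.   6.7] 0.0553
1.83 0.535 21.59 [-3.1  2.7  6.5] 0.0553
1.86 0.612 21.89 [-2.4  5.2  6. ] 0.0551
1.89 0.65 22.19 [-3.2  3.   6.8] 0.0551
hold 0.663576656752367 [0.48376814 0.06684422 0.08455029] [0.88708283 0.78032506 0.75670298]
```

The seal was met at about 1.6 rad. Torque then rose about 2 N m per rad to 0.66 N m, mid-snug. Now I let go, retreat straight up and check.

Run:
```python
from turn import *
effector.open_jaws()
p=manip.current_tool_pos()
manip.servo_line([p[0],p[1],.23],vel=.1)
manip.servo_line([.40,.12,.30],vel=.2)
print(manip.current_clock(),manip.current_tool_pos(),manip.current_force())
for n in("scene","top"):
    im=viewer.get_image(n); cv2.imwrite(f'pics/{n}5.png',im[:,:,::-1])
im=viewer.get_image("wrist"); cv2.imwrite('pics/w5.png',im[:,:,::-1])
```

```text
25.75 [0.40035788 0.11925638 0.29954361] [-0.07109261 -0.15286677  0.24873943]
```

View pics/scene5.png

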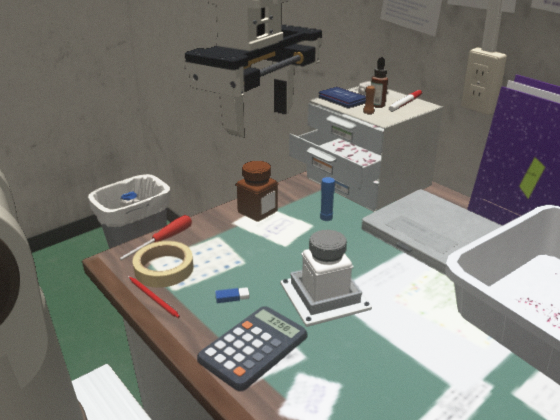

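View pics/w5.png

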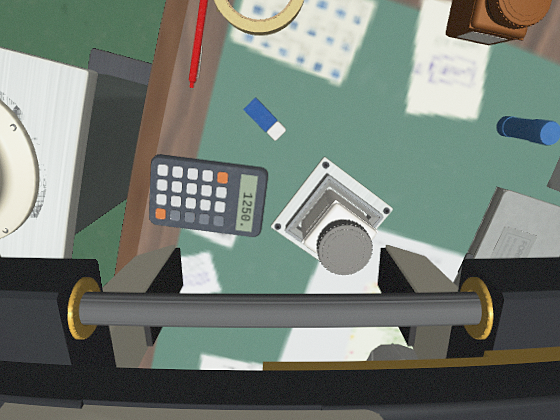

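The scene picture shows the canister upright in the holder at (327,272), with the gripper clear of it. The tape (163,263), eraser (232,295), glue stick (327,199) and brown canister (257,190) have not moved. The wrist view shows it seated, with its lid at (345,247).

Run:
```python
from bench import manip
manip.hand_in(); print(manip.current_clock())
```

```text
the job is handed in; nothing more can be done
the job is handed in; nothing more can be done
```

I put the white canister in the holder's square pocket and screwed its lid clockwise to snug, then let go and handed the job in. The clock read about 26 s of the allowed 67 s at the last check before handing in.

- **Placing:** The canister went into the pocket with no side contact and touched the floor at the expected height. After I released it, the pictures showed it upright and square in the holder.
- **Tightening:** I gripped the lid again at 45 N and turned it in small steps. Drag was steady at about 0.15 N m, and the lid met its seal at about 1.6 rad of hand turn. Torque then rose about 2 N m per rad. I stopped at 1.89 rad, where it held 0.66 N m, inside the 0.4–1.0 range and below the 1.1 limit. The largest wrist force I read was about 7 N.
- **Last checks:** In the final pictures the gripper is well clear, and the tape, eraser, glue stick and brown canister are where they started.
- **Disagreement:** The top and wrist cameras differed by 2–4 mm on absolute positions. I used relative positions between canister and holder, and the fit confirmed them.

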